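# Turn the winder's drive plate onto its key and press it home

### The job

The drive plate of the thread winder sits loose on its spindle, its notch turned away from the upright lug on the winder's base. Without gripping or lifting it, gently push the stud on the plate round with a closed fingertip until the notch stands over the lug, then press down on the hub until the plate is fully home, and take the hand away. Leave the spools, the pin tin and the seam ripper where they are.

Things in the scene. Friction and masses are not known exactly. Their poses are not given: they have to be found in the camera images.
- winder: Thread winder's base, fixed: grey round foot, 152 mm across, 16 mm high. Origin: centre of its underside, on the counter, on the axis of the upright spindle; z up; +x points from the spindle to the lug. On the spindle a black collar (68 mm across) carries the plate level and holds it up by friction (about 5 N); pressed down it goes 12 mm and stays down.
- lug (a point): Point at the top of the lug, on the base's +x axis, 55 mm from the spindle axis and 32 mm above the counter. The lug is the one upright grey tab on the foot: 8 mm wide, reaching from 51 to 71 mm from the axis, its top tapered; its outer part shows beyond the plate's rim.
- plate: Loose round aluminium drive plate, 116 mm across, 10 mm thick, about 0.16 kg, bored from below over the spindle with about 1 mm play. Origin: centre of its underside, which starts 34 mm above the counter (2 mm above the lug) and is at 22 mm when home, its top face then flush with the lug. z up, +x through the notch, -x through the stud. Only hub and stud stand above its flat face.
- notch (a point): Point on the plate's underside, in the middle of its one rim notch, on its +x axis 55 mm from its centre. The notch is open at the rim, 14 mm deep inwards, 13 mm wide at the inner end and 19 mm at the rim; the plate goes down only when the lug is inside it, within about 3 mm to either side.
- stud (a point): Centre of the top of the stud, an upright black post of 14 mm diameter on the plate opposite the notch: 44 mm from the plate's centre, reaching 24 mm above the plate's flat face (34 mm above its underside). About 1 N sideways on it turns the plate, which stops when the push stops.
- hub (a point): Centre of the flat top of the closed hub in the middle of the plate: 32 mm diameter, its top 26 mm above the plate's underside (16 mm above its flat face; 60 mm above the counter at the start, 48 mm when the plate is home). A press here of more than about 5 N, with the notch over the lug, pushes the plate home.
- spool_a: White thread spool, upright, 27 mm across, 46 mm tall; to be left alone. Origin: centre of its underside.
- spool_b: Blue thread spool, upright, 27 mm across, 46 mm tall; to be left alone. Origin: centre of its underside.
- pin_tin: Round pin tin, 66 mm across, 22 mm high; to be left alone. Origin: centre of its underside.
- seam_ripper: Seam ripper lying on the counter, 114 mm long, 11 mm thick; to be left alone. Origin: on its underside near its middle.
There are look-alikes about, which are no part of the job. Leave any purple or yellow look-alike of the plate alone. What is shaped like the winder but turquoise is not meant.

How it is judged:
By the outcome, as a careful person would: the job done as asked, in the order asked, and still so for the second after the job is handed in, with the robot touching nothing.
It also fails if it takes over 51 s, if anything falls off the work surface, if the arm or the gripper's body presses on something with over 40 N, if the wrist force passes 120 N, or if a joint passes its speed limit or range.

### The arm

A 7-joint arm with a two-finger parallel gripper is mounted at the origin on a cart in front of the work surface, level with it; the furniture and walls round the work are solid. World frame = base frame: x ahead of the robot, y to its left, z up, the work surface at z = 0. Lengths are in m, angles in rad, forces in N, time in s.
With the tool pointing down it reaches from about 0.425 to 0.95 m from the base axis. Payload 4.7 kg.
Tool frame: the origin (TCP) lies at the very end of the fingers, on their centre line; the grasp point (between the pads) lies 19 mm behind it; z points along the fingers, x is the direction in which the jaws open and shut, and the axes are right-handed (so a half turn about z gives the same grasp; the last joint's range is limited). The gripper opens to 85 mm and grips with 20 to 120 N. Pads are 22 mm wide; open, the fingers measure 114 mm over their backs; the gripper's body (76 mm by 85 mm) begins 54 mm behind the grasp point. The pads swing forward as they close: fully open they stand 13 mm farther back than shut.
Start: joints at [-1.248, 0.469, -0.049, 1.532, 0.024, 1.141, -0.082], TCP at [0.233, 0.634, 0.197] pointing down, gripper open.
Joint ranges: [-2.59, 2.59], [-0.33, 1.99], [-1.39, 1.29], [0.1, 2.45], [-1.04, 4.18], [0.21, 1.99], [-2.66, 2.66]. Speed limits (rad/s): [2.57, 2.57, 3.14, 3.14, 3.14, 3.14, 3.14].

### API

Orientations are given as a unit quaternion [x, y, z, w].
In Python, from cell import r gives the robot as it stands.
- The arm moves only by the tool move_arm, never from a script. Its argument "increments" is a list of rows, each an object with "delta_pos": the shift along the world's x, y, z as a fraction of full scale, a list of three; "dr": the turn, a rotation vector about the world's x, y, z as a fraction of full scale, a list of three. In form: [{"delta_pos": [tx, ty, tz], "dr": [ax, ay, az]}, ...]. A call has 1 to 5 rows; each row shifts and turns the commanded pose from where the row before left it; what a row does not reach is not made up. Full scale, the value 1, is 0.2 m for a shift and 360 degrees for a turn. A row lasts 1/10 s, in which the tool goes at most 50 mm and 8.59 degrees, less where a joint would pass 70% of its speed; a pose out of reach is approached as far as the arm can. A call with a number of a shift or a turn outside -1 to 1 is refused whole. A call with a gripper value outside its range is refused whole. "grip" is the opening, from 0 (shut) to 1 (fully open), set as the call begins (left out, the last holds). The fingers move at their own pace and stop on an object; "squeeze" is the grip in N (left out, the last holds). Time passes only in rows, so rows that do not move let the fingers close. It gives the time, the measured TCP pose, the force and the opening at its end, in the units of the state.
- r.state(): the state, without advancing time (a new reading comes with each control period).
- r.camera(name): name is "scene" or "side" or "wrist"; returns a dict with "image" (400x640x3 uint8, blue, green, red), "range_z" (400x640 float32, m along the optical axis (not along the pixel's ray), 0 where there is no reading), "fx", "fy", "cx", "cy" (pixels), "dist" ([k1, k2, p1, p2, k3] as OpenCV has them; the pictures are not rectified), "pose" (4x4, takes a point from camera to world coordinates). Camera axes: x right, y down, z forward; pixel columns grow to the right and rows downward; lengths in m; the calibration is good to about 2 mm. A picture is of the moment at which its call begins.
- r.hand_in(): hands the job in, once; it reports no verdict.
The state is a dict: "time": time; "joints": joint angles; "joint_velocities": joint speeds; "joint_torque": joint torques, N m; "position": TCP position; "eef_rot": TCP orientation; "ft_force": force on the tool from outside, world axes, zero at the start; "wrist_torque": the same for the moment, N m; "width": opening from 0.0 (shut) to 1.0 (fully open).
Only numpy, scipy, OpenCV 4.12 (cv2) and the standard library are available. Lean on these libraries where they do the work, as an engineer would, in place of code of your own. Each camera call takes 0.05 s, during which the arm holds its last target. There are 200 camera calls.

## Working session

There is one attempt and no reset: what is moved stays moved. The work goes in short steps, Python scripts to look and compute and a tool call to move; the robot and the scene stay as the last step left them, time stands still between calls to the robot, and variables do not carry over. Pictures are saved under pics/ and viewed, about 8 in all and at most 12, crops included, and the job is handed in when it is done.

Besides the shell and the picture viewer there is one more tool, called after "Request:" as a command line: name --argument value ..., lists and objects as JSON in quotes. move_arm: Moves the arm, as the interface text tells. Its arguments: {"type":"object","properties":{"increments":{"type":"array"},"grip":{"type":"number"},"squeeze":{"type":"number"}},"required":["increments"]}

```bash
mkdir -p pics; cat > h.py <<'E'
import cv2, numpy as np
from cell import r
def snap(n,f):
    c=r.camera(n); cv2.imwrite(f'pics/{f}.png',c['image'])
    np.savez(f'pics/{f}.npz',**c); return c
def ray(c,px):
    K=np.array([[c['fx'],0,c['cx']],[0,c['fy'],c['cy']],[0,0,1.]])
    u=cv2.undistortPoints(np.array(px,float).reshape(-1,1,2),K,np.array(c['dist'],float)).reshape(-1,2)
    d=np.c_[u,np.ones(len(u))]; P=np.array(c['pose']); return P[:3,3], d@P[:3,:3].T
def plane(c,px,z):
    o,d=ray(c,px); return o+d*((z-o[2])/d[:,2])[:,None]
E
python3 - <<'E'
from h import *
s=r.state(); print(s)
a=snap('scene','scene1'); b=snap('side','side1')
for c in(a,b): print(np.round(c['pose'],3).tolist(),c['fx'])
E
```

```text
{'time': 0.0, 'joints': array([-1.24790353,  0.46945977, -0.04860025,  1.53374121,  0.02405629,
        1.14098596, -0.08231232]), 'joint_velocities': array([ 0.00101652,  0.00036413,  0.0006323 ,  0.00047478, -0.00020721,
       -0.00152905, -0.00035382]), 'joint_torque': array([ 4.13070366e-04, -5.10307610e+01, -4.62560600e-02, -2.37712830e+01,
        1.07211046e-02,  7.41978816e-03,  1.10079651e-05]), 'position': array([0.23233725, 0.63303458, 0.19572912]), 'eef_rot': array([ 8.19930970e-01,  5.72461521e-01, -8.14790650e-04,  5.89017797e-04]), 'ft_force': array([-0.0212257 , -0.66023079,  0.31569721]), 'wrist_torque': array([ 0.08812923, -0.00850066, -0.03251936]), 'width': 1.0020541094466715}
[[-0.885, -0.241, 0.399, 0.225], [-0.465, 0.425, -0.776, 0.67], [0.017, -0.873, -0.488, 0.487], [0.0, 0.0, 0.0, 1.0]] 367.3193885557624
[[0.832, -0.218, 0.51, 0.033], [-0.555, -0.344, 0.757, -0.797], [0.011, -0.913, -0.407, 0.477], [0.0, 0.0, 0.0, 1.0]] 485.2156370158377
```

View pics/scene1.png

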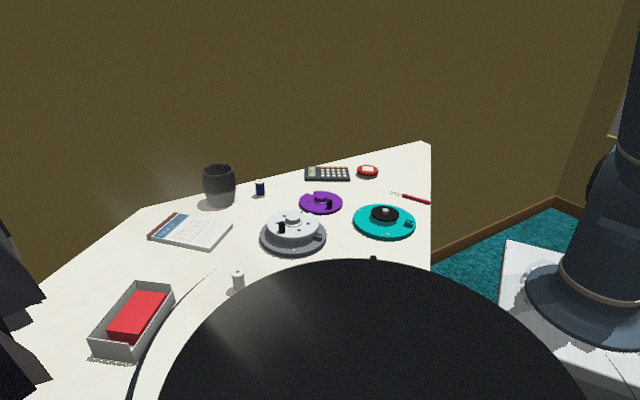

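View pics/side1.png

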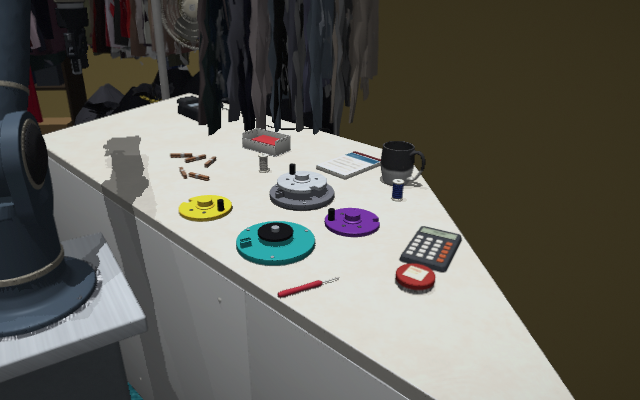

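The scene view shows the grey winder at about (293,235) with its lug at (320,237), and the black stud at (281,228). In the side view the winder is at (302,187), the hub at (302,176) and the stud at (292,169). The purple, yellow and turquoise look-alikes are close by.

```bash
python3 - <<'E'
from h import *
L=lambda f:dict(np.load(f'pics/{f}.npz'))
a,b=L('scene1'),L('side1')
print('hub',plane(a,[[293,217]],.06),plane(b,[[302,175]],.06))
print('stud',plane(a,[[281,223]],.068),plane(b,[[292,165]],.068))
print('lug',plane(a,[[320,235]],.032),plane(b,[[283,193]],.032))
print('spools',plane(a,[[238,273],[260,182]],.046),plane(b,[[264,156],[398,181]],.046))
print('purple',plane(b,[[352,220]],.03),'turq',plane(b,[[275,238]],.03))
for n,c,x0,y0 in(('a',a,230,190),('b',b,240,140)):
    cr=c['image'][y0:y0+90,x0:x0+130]; cv2.imwrite(f'pics/cr{n}.png',cv2.resize(cr,None,fx=3,fy=3,interpolation=cv2.INTER_CUBIC))
i=np.hstack([cv2.imread('pics/cra.png'),cv2.imread('pics/crb.png')]);cv2.imwrite('pics/cr.png',i)
E
```

```text
hub [[0.57910917 0.08704986 0.06      ]] [[0.57896884 0.07343217 0.06      ]]
stud [[0.58218209 0.13043416 0.068     ]] [[0.58187861 0.12232613 0.068     ]]
lug [[0.51410753 0.08313703 0.032     ]] [[0.52288671 0.06402279 0.032     ]]
spools [[ 0.57966578  0.27939247  0.046     ]
 [ 0.75729991 -0.03972359  0.046     ]] [[ 0.58354583  0.26668577  0.046     ]
 [ 0.76509398 -0.0463894   0.046     ]]
purple [[ 0.57553706 -0.12015344  0.03      ]] turq [[ 0.41007944 -0.10079929  0.03      ]]
```

View pics/cr.png

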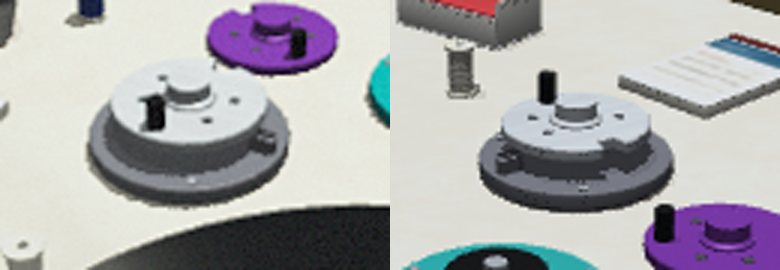

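The crops show the stud lying toward +y of the hub, the notch toward −y and the lug toward −x. The plate must therefore turn about 90° clockwise. I'll shut the gripper and move over the winder for a closer look.

Request:
move_arm --increments '[{"delta_pos": [0.12, -0.2, 0.05], "dr": [0, 0, 0]}, {"delta_pos": [0.12, -0.2, 0.05], "dr": [0, 0, 0]}, {"delta_pos": [0.12, -0.2, 0.05], "dr": [0, 0, 0]}, {"delta_pos": [0.12, -0.2, 0.05], "dr": [0, 0, 0]}, {"delta_pos": [0.12, -0.2, 0.05], "dr": [0, 0, 0]}]' --grip 0

```text
time: 0.6
position: [0.3532, 0.4317, 0.2468]
eef_rot: [0.82, 0.572, -0.0, 0.0]
ft_force: [1.8, -0.2, -1.1]
width: 0.143
```

Request:
move_arm --increments '[{"delta_pos": [0.12, -0.2, 0], "dr": [0, 0, 0]}, {"delta_pos": [0.12, -0.2, 0], "dr": [0, 0, 0]}, {"delta_pos": [0.12, -0.2, 0], "dr": [0, 0, 0]}, {"delta_pos": [0.12, -0.2, 0], "dr": [0, 0, 0]}, {"delta_pos": [0.12, -0.2, 0], "dr": [0, 0, 0]}]'

```text
time: 1.1
position: [0.473, 0.2318, 0.2467]
eef_rot: [0.82, 0.573, -0.0, -0.0]
ft_force: [1.4, 0.7, -0.4]
width: 0.002
```

```bash
python3 - <<'E'
from h import *
c=snap('wrist','w1'); s=r.state(); print(s['time'],s['position'],s['eef_rot'],s['joints'],s['width']); print(np.round(c['pose'],3).tolist(),c['fx'])
E
```

```text
1.15 [0.47778111 0.22251008 0.24685214] [ 8.23488142e-01  5.67325429e-01 -3.48825389e-04  3.00267910e-03] [-0.66477449  0.18040677  0.16831006  1.82643657 -0.02646325  1.13744803
  0.71848541] 0.001289833134545148
[[0.344, 0.894, 0.288, 0.399], [0.939, -0.327, -0.107, 0.258], [-0.001, 0.307, -0.952, 0.424], [0.0, 0.0, 0.0, 1.0]] 342.62260618352803
```

View pics/w1.png

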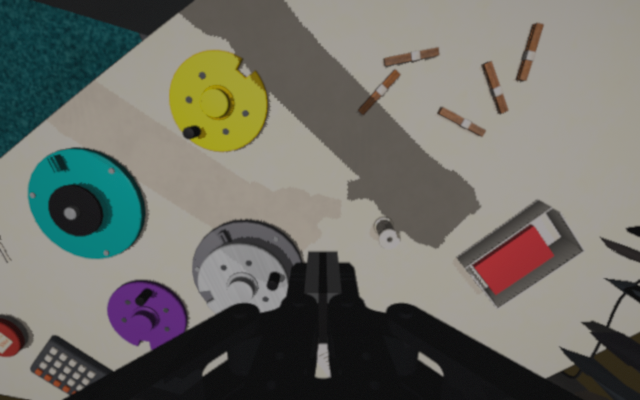

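The wrist view shows the winder at about (245,280), partly hidden by the fingers. I'll move so it sits clear, above the fingers in the image.

Request:
move_arm --increments '[{"delta_pos": [0.13, -0.17, 0], "dr": [0, 0, 0]}, {"delta_pos": [0.13, -0.17, 0], "dr": [0, 0, 0]}, {"delta_pos": [0.13, -0.17, 0], "dr": [0, 0, 0]}, {"delta_pos": [0.13, -0.17, 0], "dr": [0, 0, 0]}, {"delta_pos": [0.13, -0.17, 0], "dr": [0, 0, 0]}]'

```text
time: 1.65
position: [0.6031, 0.0625, 0.2465]
eef_rot: [0.82, 0.573, -0.0, -0.0]
ft_force: [-0.1, 0.6, 0.8]
width: 0.004
```

Request:
move_arm --increments '[{"delta_pos": [0, 0, 0], "dr": [0, 0, 0]}, {"delta_pos": [0, 0, 0], "dr": [0, 0, 0]}]'

```text
time: 1.85
position: [0.6024, 0.0629, 0.2461]
eef_rot: [0.821, 0.572, -0.001, -0.0]
ft_force: [-1.2, 0.6, 0.3]
width: -0.002
```

```bash
python3 - <<'E'
from h import *
c=snap('wrist','w2'); s=r.state(); print(s['time'],s['position'],s['eef_rot'],s['joints'],s['ft_force'])
E
```

```text
1.9 [0.60194335 0.06460444 0.24621204] [ 8.19798535e-01  5.72651431e-01 -4.37188645e-04 -7.14475846e-04] [-0.38870205  0.31919436  0.27706015  1.65693336 -0.09389898  1.17987279
  1.13048671] [-2.25708368e-04  5.29709863e-01 -1.00603103e-01]
```

View pics/w2.png

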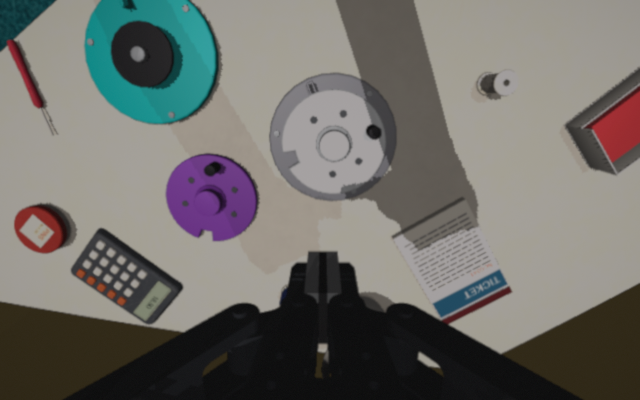

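Winder in full view: hub at (335,144), stud (374,131), notch (288,159), lug (312,87). Next I turn these into positions.

```bash
cat > meas.py <<'E'
from h import *
def circ(c,hub):
    pass
E
python3 - <<'E'
from h import *
c=dict(np.load('pics/w2.npz')); im=c['image']
hsv=cv2.cvtColor(im,cv2.COLOR_BGR2HSV); x0,y0=265,65
g=im[y0:y0+145,x0:x0+140]; cv2.imwrite('pics/w2c.png',cv2.resize(g,None,fx=4,fy=4,interpolation=cv2.INTER_CUBIC))
m=(im.max(2)<45).astype(np.uint8); n,l,st,ce=cv2.connectedComponentsWithStats(m)
for i in range(1,n):
    if 265<ce[i][0]<405 and 65<ce[i][1]<215: print(st[i],ce[i])
# sample of depth
Z=c['range_z'];o,_=ray(c,[[0,0]])
for p in [(335,144),(374,131),(312,87),(355,160)]:
    o,d=ray(c,[p]); print(p,o+d[0]*Z[p[1],p[0]], plane(c,[p],.06))
E
```

```text
[367 125  14  13 136] [373.57352941 131.28676471]
(335, 144) [0.5820574  0.08357852 0.06090592] [[0.58219032 0.0835631  0.06      ]]
(374, 131) [0.58234236 0.12574157 0.06745512] [[0.58346228 0.12649493 0.06      ]]
(312, 87) [0.51916004 0.08040034 0.0294677 ] [[0.51990973 0.0811246  0.06      ]]
(355, 160) [0.60906261 0.09830759 0.04429566] [[0.60574127 0.09795331 0.06      ]]
```

View pics/w2c.png

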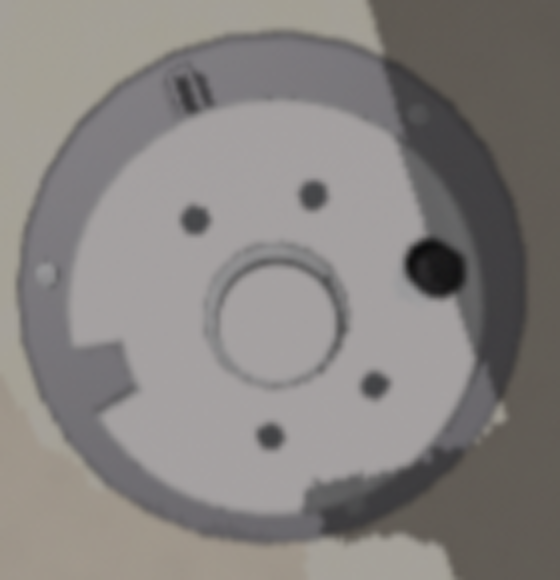

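```bash
python3 - <<'E'
from h import *
c=dict(np.load('pics/w2.npz'))
f=lambda x,y,z:plane(c,[[265+(x+.5)/4-.5,65+(y+.5)/4-.5]],z)[0]
hub=f(279,322,.06); stud=f(436,266,.068); foot=f(271.5,287,.016)
lug=f(190,88,.03); n1=f(129,366,.044); n2=f(86,380,.044)
print('hub',hub,'stud',stud,'foot',foot,'lug',lug,'notch in/rim',n1,n2)
a=lambda p,q:(round(np.degrees(np.arctan2(p[1]-q[1],p[0]-q[0])),1),round(np.hypot(*(p-q)[:2]),4))
for n,p in(('stud',stud),('lug',lug),('n1',n1),('n2',n2)): print(n,a(p,hub),a(p,foot))
E
```

```text
hub [0.5830824 0.0825418 0.06     ] stud [0.58224896 0.12528644 0.068     ] foot [0.57917375 0.08306594 0.016     ] lug [0.51885344 0.08068017 0.03      ] notch in/rim [0.58253214 0.03880388 0.044     ] [0.5820315  0.02604625 0.044     ]
stud (np.float64(91.1), np.float64(0.0428)) (np.float64(85.8), np.float64(0.0423))
lug (np.float64(-178.3), np.float64(0.0643)) (np.float64(-177.7), np.float64(0.0604))
n1 (np.float64(-90.7), np.float64(0.0437)) (np.float64(-85.7), np.float64(0.0444))
n2 (np.float64(-91.1), np.float64(0.0565)) (np.float64(-87.1), np.float64(0.0571))
```

Request:
move_arm --increments '[{"delta_pos": [-0.052, 0.063, -0.146], "dr": [0, 0, 0.0111]}, {"delta_pos": [-0.052, 0.063, -0.146], "dr": [0, 0, 0.0111]}, {"delta_pos": [-0.052, 0.063, -0.146], "dr": [0, 0, 0.0111]}, {"delta_pos": [-0.052, 0.063, -0.146], "dr": [0, 0, 0.0111]}, {"delta_pos": [-0.052, 0.063, -0.146], "dr": [0, 0, 0.0111]}]'

```text
time: 2.4
position: [0.5489, 0.1295, 0.1]
eef_rot: [0.706, 0.708, 0.0, -0.0]
ft_force: [-1.1, 0.3, 0.5]
width: -0.005
```

Request:
move_arm --increments '[{"delta_pos": [0, 0, 0], "dr": [0, 0, 0]}, {"delta_pos": [0, 0, -0.12], "dr": [0, 0, 0]}, {"delta_pos": [0, 0, -0.12], "dr": [0, 0, 0]}, {"delta_pos": [0, 0, 0], "dr": [0, 0, 0]}]'

```text
time: 2.8
position: [0.5491, 0.1268, 0.0517]
eef_rot: [0.708, 0.706, -0.002, -0.001]
ft_force: [-0.8, 0.0, -0.4]
width: 0.0
```

```bash
python3 - <<'E'
from h import *
c=snap('wrist','w3'); s=r.state(); print(s['time'],s['position'],s['eef_rot'],s['joints'],s['ft_force'])
E
```

```text
2.85 [0.55039772 0.12694993 0.05316371] [ 7.08277834e-01  7.05933605e-01 -4.38385268e-04 -2.50129131e-04] [-0.41762502  0.45965301  0.15048843  1.93939803 -0.09770925  0.75044105
  1.3565613 ] [ 0.52489794 -0.61084888  0.04065817]
```

View pics/w3.png

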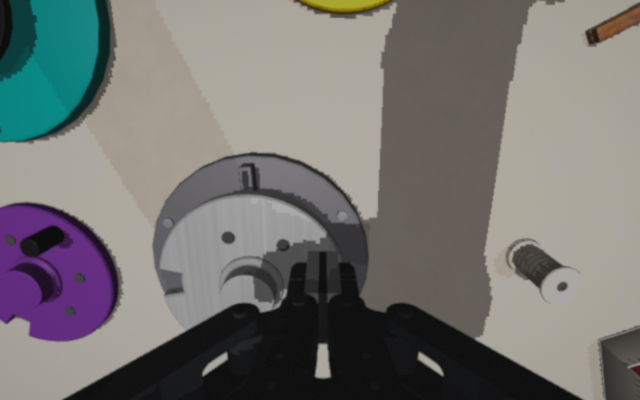

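Request:
move_arm --increments '[{"delta_pos": [0.035, 0, 0], "dr": [0, 0, 0]}, {"delta_pos": [0.035, 0, 0], "dr": [0, 0, 0]}, {"delta_pos": [0.024, 0.007, 0], "dr": [0, 0, -0.0167]}, {"delta_pos": [0.024, 0.007, 0], "dr": [0, 0, -0.0167]}]'

```text
time: 3.25
position: [0.5762, 0.1296, 0.0544]
eef_rot: [0.78, 0.626, 0.001, 0.0]
ft_force: [0.3, -0.8, 0.3]
width: 0.002
```

Request:
move_arm --increments '[{"delta_pos": [0.025, 0.002, 0], "dr": [0, 0, -0.0167]}, {"delta_pos": [0.025, 0.002, 0], "dr": [0, 0, -0.0167]}, {"delta_pos": [0.025, -0.003, 0], "dr": [0, 0, -0.0167]}, {"delta_pos": [0.025, -0.003, 0], "dr": [0, 0, -0.0167]}]'

```text
time: 3.65
position: [0.596, 0.1294, 0.0543]
eef_rot: [0.893, 0.45, 0.001, 0.0]
ft_force: [0.2, -0.1, -1.0]
width: 0.0
```

```bash
python3 - <<'E'
from h import *
c=snap('wrist','w4'); b=snap('side','s4'); s=r.state(); print(s['time'],s['position'],s['eef_rot'],s['joints'],s['ft_force'])
cv2.imwrite('pics/v4.png',np.hstack([c['image'][120:,100:450],cv2.resize(b['image'][130:224,230:350],None,fx=3,fy=3)[:280]]))
E
```

```text
3.75 [0.59624606 0.1292314  0.05410998] [8.92032630e-01 4.51968310e-01 1.45288277e-03 5.68532275e-04] [-0.5140133   0.52932939  0.31379686  1.84168478 -0.21817399  0.80099421
  0.84964722] [ 0.00909289  0.01680093 -0.16388941]
```

View pics/v4.png

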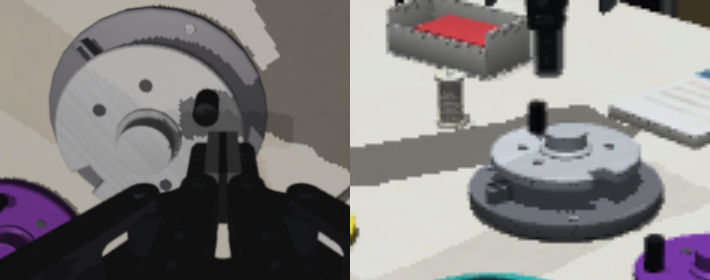

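```bash
python3 - <<'E'
from h import *
b=dict(np.load('pics/s4.npz'));c=dict(np.load('pics/w4.npz'))
for n,c in(('side',b),('wrist',c)):
    P=np.linalg.inv(c['pose']);K=np.array([[c['fx'],0,c['cx']],[0,c['fy'],c['cy']],[0,0,1.]])
    for q in([.596,.129,.054],[.596,.129,.09],[.582,.127,.068]):
        uv,_=cv2.projectPoints(np.array([q]),cv2.Rodrigues(P[:3,:3])[0],P[:3,3],K,np.array(c['dist'],float)); print(n,q,uv.ravel())
# depth of the fingertip
for n,c,pts in(('w',c,[(322,270),(322,300),(305,225)]),('s',b,[(296,152),(296,145),(293,168)])):
    for p in pts: o,d=ray(c,[p]); print(n,p,o+d[0]*c['range_z'][p[1],p[0]])
E
```

```text
side [0.596, 0.129, 0.054] [295.67454079 168.50240299]
side [0.596, 0.129, 0.09] [295.57387795 154.30642699]
side [0.582, 0.127, 0.068] [291.02300837 164.3918021 ]
wrist [0.596, 0.129, 0.054] [322.87020094 237.88693903]
wrist [0.596, 0.129, 0.09] [323.06600648 269.45451692]
wrist [0.582, 0.127, 0.068] [303.72085412 231.04997279]
w (322, 270) [0.58657393 0.1353516  0.11081048]
w (322, 300) [0.58917661 0.1334241  0.12660243]
w (305, 225) [0.57948613 0.12980029 0.06881607]
s (296, 152) [0.58970745 0.11667524 0.10061939]
s (296, 145) [0.58994416 0.11685807 0.11766198]
s (293, 168) [0.58304885 0.11983094 0.06099838]
```

```bash
python3 - <<'E'
from h import *
for f in('w2','w4'):
    c=dict(np.load(f'pics/{f}.npz'))
    for v in range(236,276,5):
        o,d=ray(c,[(313,v)]); print(f,v,c['image'][v,313],np.round(o+d[0]*c['range_z'][v,313],4))
    print(np.round(c['pose'][:3,3],4))
b=dict(np.load('pics/s4.npz'))
for v in range(140,166,2):
    o,d=ray(b,[(296,v)]); print(v,b['image'][v,296],np.round(o+d[0]*b['range_z'][v,296],4))
E
```

```text
w2 236 [139 151 159] [6.965e-01 1.360e-02 4.000e-04]
w2 241 [140 152 160] [0.7031 0.0111 0.0011]
w2 246 [139 151 158] [7.103e-01 8.400e-03 3.000e-04]
w2 251 [ 94 100 105] [ 7.177e-01  5.500e-03 -7.000e-04]
w2 256 [46 45 45] [0.5912 0.0621 0.2885]
w2 261 [42 41 42] [0.591  0.0623 0.2938]
w2 266 [40 39 40] [0.5906 0.0626 0.299 ]
w2 271 [39 39 39] [0.5906 0.0628 0.3033]
[0.5288 0.0898 0.4236]
w4 236 [21 18 20] [0.5875 0.1288 0.0667]
w4 241 [17 17 17] [0.5888 0.1279 0.0696]
w4 246 [79 78 80] [0.6001 0.1186 0.0446]
w4 251 [60 60 60] [0.6032 0.1163 0.0434]
w4 256 [46 45 45] [0.5853 0.1314 0.096 ]
w4 261 [44 43 43] [0.585  0.1317 0.1015]
w4 266 [43 42 43] [0.5846 0.1323 0.1071]
w4 271 [43 42 42] [0.5844 0.1325 0.1117]
[0.5322 0.1755 0.2316]
140 [14 11 10] [0.589  0.1151 0.1304]
142 [13 12 11] [0.5902 0.1171 0.1248]
144 [15 13 11] [0.5895 0.1161 0.1204]
146 [15 13 13] [0.5904 0.1176 0.1149]
148 [15 14 12] [0.5918 0.12   0.1091]
150 [16 15 12] [0.5941 0.1239 0.1026]
152 [12 10  9] [0.5897 0.1167 0.1006]
154 [57 54 52] [0.5945 0.1247 0.0924]
156 [211 219 221] [7.195e-01 3.297e-01 6.000e-04]
158 [212 220 222] [0.7096 0.3136 0.0014]
160 [212 220 222] [0.7006 0.2988 0.0018]
162 [212 220 222] [ 0.6961  0.2915 -0.001 ]
164 [214 221 222] [0.6839 0.2715 0.0019]
```

The visible fingertip ends about 38 mm above the reported TCP: about z 0.092 when 0.054 was reported, and the same gap in two pictures. It passed over the stud without touching it. I'll go back, lower by the measured offset, and check by looking before pushing.

Request:
move_arm --increments '[{"delta_pos": [-0.048, -0.002, 0], "dr": [0, 0, 0.02]}, {"delta_pos": [-0.048, -0.002, 0], "dr": [0, 0, 0.02]}, {"delta_pos": [-0.048, -0.002, 0], "dr": [0, 0, 0.02]}, {"delta_pos": [-0.048, -0.002, 0], "dr": [0, 0, 0.02]}, {"delta_pos": [-0.048, -0.002, 0], "dr": [0, 0, 0.02]}]'

```text
time: 4.25
position: [0.5465, 0.1272, 0.0537]
eef_rot: [0.706, 0.708, 0.001, 0.0]
ft_force: [0.4, -0.5, -1.0]
width: 0.005
```

Request:
move_arm --increments '[{"delta_pos": [0, 0, 0], "dr": [0, 0, 0]}, {"delta_pos": [0, 0, -0.06], "dr": [0, 0, 0]}, {"delta_pos": [0, 0, -0.06], "dr": [0, 0, 0]}, {"delta_pos": [0, 0, -0.06], "dr": [0, 0, 0]}, {"delta_pos": [0, 0, 0], "dr": [0, 0, 0]}]'

```text
time: 4.75
position: [0.5445, 0.1266, 0.0142]
eef_rot: [0.709, 0.705, -0.002, -0.001]
ft_force: [-0.9, 0.3, 0.3]
width: -0.001
```

```bash
python3 - <<'E'
from h import *
c=snap('wrist','w5'); b=snap('side','s5'); s=r.state(); print(s['time'],s['position'],s['eef_rot'],s['ft_force'])
cv2.imwrite('pics/v5.png',np.hstack([c['image'][120:,100:450],cv2.resize(b['image'][130:224,230:350],None,fx=3,fy=3)[:280]]))
for u in(280,284,288):
  for v in range(160,180,3):
    o,d=ray(b,[(u,v)]); print(u,v,b['image'][v,u],np.round(o+d[0]*b['range_z'][v,u],4))
E
```

```text
4.85 [0.5458566  0.12697652 0.01595535] [ 7.08699347e-01  7.05510179e-01 -7.30321319e-04 -3.00633017e-04] [-0.51259717 -0.97106876  1.06990959]
280 160 [13 12 11] [0.5341 0.0944 0.0987]
280 163 [14 12 12] [0.5476 0.1188 0.081 ]
280 166 [16 13 14] [0.545  0.1145 0.0756]
280 169 [14 11 11] [0.5442 0.1133 0.0687]
280 172 [14 12 11] [0.5417 0.1092 0.0632]
280 175 [76 73 70] [6.088e-01 2.289e-01 1.000e-04]
280 178 [92 88 85] [0.5462 0.1178 0.0443]
284 160 [211 220 222] [6.742e-01 3.205e-01 1.000e-04]
284 163 [218 223 223] [0.6592 0.2947 0.0024]
284 166 [216 223 224] [0.6479 0.2753 0.0021]
284 169 [214 222 223] [6.386e-01 2.593e-01 6.000e-04]
284 172 [114 119 121] [0.6258 0.2374 0.002 ]
284 175 [94 90 87] [0.5617 0.1257 0.0458]
284 178 [91 88 85] [0.5513 0.1079 0.0467]
288 160 [213 221 223] [0.6822 0.3119 0.0013]
288 163 [218 223 223] [ 6.723e-01  2.952e-01 -4.000e-04]
288 166 [211 220 220] [0.6585 0.2718 0.0011]
288 169 [212 220 220] [0.6454 0.2498 0.0024]
288 172 [102 103 101] [0.5804 0.1388 0.045 ]
288 175 [92 90 86] [0.5716 0.124  0.0442]
288 178 [79 76 72] [0.5601 0.1047 0.0458]
```

View pics/v5.png

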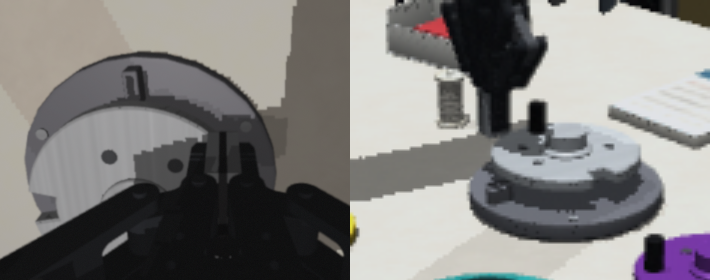

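The side crop now shows the tip at (495,130), just above the plate and beside the stud at (538,115), so it overlaps the stud in height. I'll push along the arc.

Request:
move_arm --increments '[{"delta_pos": [0.045, 0, -0.01], "dr": [0, 0, 0]}, {"delta_pos": [0.045, 0, 0], "dr": [0, 0, 0]}, {"delta_pos": [0.024, 0.007, 0], "dr": [0, 0, -0.0167]}, {"delta_pos": [0.024, 0.007, 0], "dr": [0, 0, -0.0167]}]'

```text
time: 5.25
position: [0.5751, 0.1297, 0.0152]
eef_rot: [0.78, 0.626, 0.0, 0.0]
ft_force: [-1.0, -0.5, -0.5]
width: 0.002
```

Request:
move_arm --increments '[{"delta_pos": [0.025, 0.002, 0], "dr": [0, 0, -0.0167]}, {"delta_pos": [0.025, 0.002, 0], "dr": [0, 0, -0.0167]}, {"delta_pos": [0.025, -0.003, 0], "dr": [0, 0, -0.0167]}, {"delta_pos": [0.025, -0.003, 0], "dr": [0, 0, -0.0167]}]'

```text
time: 5.65
position: [0.5949, 0.1297, 0.0152]
eef_rot: [0.893, 0.45, 0.0, -0.0]
ft_force: [-1.2, 0.2, -0.5]
width: -0.0
```

```bash
python3 - <<'E'
from h import *
c=snap('wrist','w6'); b=snap('side','s6'); s=r.state(); print(s['time'],s['position'],s['eef_rot'],s['ft_force'])
cv2.imwrite('pics/v6.png',np.hstack([c['image'][120:,100:450],cv2.resize(b['image'][130:224,230:350],None,fx=3,fy=3)[:280]]))
E
```

```text
5.75 [0.59544001 0.12953061 0.01517324] [8.92247867e-01 4.51544896e-01 7.96097421e-04 5.63091689e-04] [ 0.24516582 -0.96226001 -0.04221409]
```

View pics/v6.png

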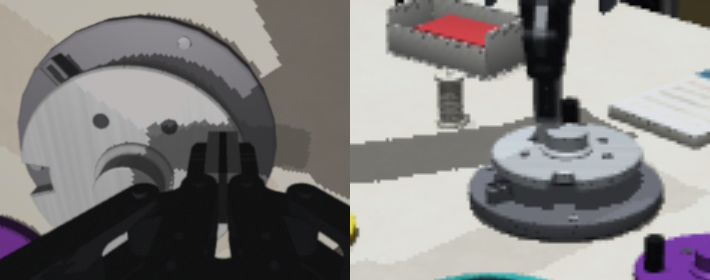

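The plate is turning with the push. The notch has come round to the front, to (565,180) in the side crop. Continuing.

Request:
move_arm --increments '[{"delta_pos": [0.0235, -0.0085, 0], "dr": [0, 0, -0.0167]}, {"delta_pos": [0.0235, -0.0085, 0], "dr": [0, 0, -0.0167]}, {"delta_pos": [0.021, -0.013, 0], "dr": [0, 0, -0.0167]}, {"delta_pos": [0.021, -0.013, 0], "dr": [0, 0, -0.0167]}]'

```text
time: 6.15
position: [0.612, 0.1213, 0.0151]
eef_rot: [0.967, 0.255, 0.0, -0.0]
ft_force: [0.4, 1.1, -0.2]
width: 0.0
```

Request:
move_arm --increments '[{"delta_pos": [0.015, -0.014, 0], "dr": [0, 0, -0.014]}, {"delta_pos": [0.015, -0.014, 0], "dr": [0, 0, -0.014]}, {"delta_pos": [0.015, -0.02, 0], "dr": [0, 0, -0.0167]}, {"delta_pos": [0.015, -0.02, 0], "dr": [0, 0, -0.0167]}, {"delta_pos": [0, 0, 0], "dr": [0, 0, 0]}]'

```text
time: 6.65
position: [0.6244, 0.1069, 0.015]
eef_rot: [0.998, 0.066, 0.001, 0.0]
ft_force: [0.1, -0.3, 0.2]
width: -0.002
```

```bash
python3 - <<'E'
from h import *
c=snap('wrist','w7'); b=snap('side','s7'); a=snap('scene','a7'); s=r.state(); print(s['time'],s['position'],s['eef_rot'],s['ft_force'],s['joints'])
cv2.imwrite('pics/v7.png',np.hstack([c['image'][120:,100:450],cv2.resize(b['image'][140:234,245:345],None,fx=3,fy=3)[:280],]))
E
```

```text
6.8 [0.62358284 0.10754478 0.01487938] [ 9.97742015e-01  6.71628381e-02  5.60423045e-05 -1.44816315e-04] [ 0.06266029 -0.539323    0.30155254] [-0.6021793   0.65133686  0.51864618  1.81313781 -0.43604316  0.79256659
  0.27444668]
```

View pics/v7.png

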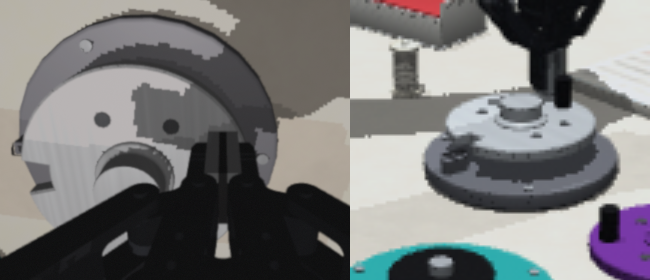

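The notch is close to the lug now, both near (455,150) in the side crop. I'll back off and rise for an accurate overhead measurement.

Request:
move_arm --increments '[{"delta_pos": [0, 0.1, 0], "dr": [0, 0, 0]}, {"delta_pos": [0, 0.02, 0.2], "dr": [0, 0, 0]}, {"delta_pos": [0, 0, 0.2], "dr": [0, 0, 0]}, {"delta_pos": [-0.04, -0.1, 0.2], "dr": [0, 0, 0]}, {"delta_pos": [-0.04, -0.1, 0.2], "dr": [0, 0, 0]}]'

```text
time: 7.3
position: [0.6072, 0.0916, 0.1763]
eef_rot: [0.998, 0.068, 0.0, -0.0]
ft_force: [1.2, 0.6, -0.1]
width: 0.005
```

Request:
move_arm --increments '[{"delta_pos": [-0.06, -0.1, 0.2], "dr": [0, 0, 0]}, {"delta_pos": [-0.06, -0.1, 0.16], "dr": [0, 0, 0]}, {"delta_pos": [0, 0, 0], "dr": [0, 0, 0]}, {"delta_pos": [0, 0, 0], "dr": [0, 0, 0]}]'

```text
time: 7.7
position: [0.5836, 0.0512, 0.2477]
eef_rot: [0.998, 0.066, 0.001, -0.001]
ft_force: [-0.2, 1.3, -0.5]
width: 0.002
```

```bash
python3 - <<'E'
from h import *
c=snap('wrist','w8'); s=r.state(); print(s['time'],s['position'],s['eef_rot'],s['joints'])
P=np.linalg.inv(c['pose']);K=np.array([[c['fx'],0,c['cx']],[0,c['fy'],c['cy']],[0,0,1.]])
uv,_=cv2.projectPoints(np.array([[.582,.083,.044]]),cv2.Rodrigues(P[:3,:3])[0],P[:3,3],K,np.array(c['dist'],float)); u,v=uv.ravel().astype(int); print(u,v)
x0,y0=u-75,max(v-75,0); print(x0,y0)
g=c['image'][y0:y0+150,x0:x0+150]; cv2.imwrite('pics/v8.png',cv2.resize(g,None,fx=4,fy=4,interpolation=cv2.INTER_CUBIC))
m=(c['image'].max(2)<45).astype(np.uint8); n,l,st,ce=cv2.connectedComponentsWithStats(m)
for i in range(1,n):
    if abs(ce[i][0]-u)<80 and abs(ce[i][1]-v)<80 and st[i][4]>15: print(st[i],ce[i],plane(c,[ce[i]],.068))
E
```

```text
7.75 [0.58313217 0.05216628 0.24639457] [ 9.97776473e-01  6.66466876e-02 -2.33414617e-04 -5.24316426e-04] [-0.68698469  0.3227227   0.68287503  1.72020213 -0.21959273  1.17676675
  0.18906713]
324 135
249 60
[361 132  13  13 129] [366.8372093  137.86046512] [[0.62500293 0.08965595 0.068     ]]
```

View pics/v8.png

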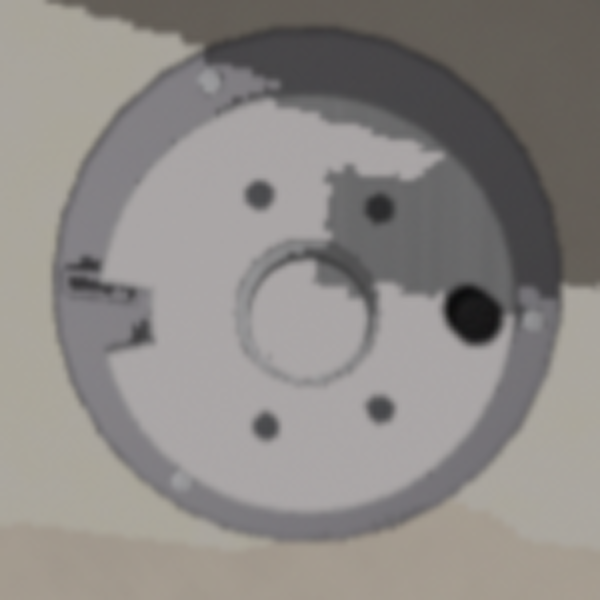

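```bash
python3 - <<'E'
from h import *
c=dict(np.load('pics/w8.npz'))
f=lambda x,y,z:plane(c,[[249+(x+.5)/4-.5,60+(y+.5)/4-.5]],z)[0]
hub=f(309,318,.06); stud=f(473,314,.068); foot=f(307,284,.016)
L=[f(80,y,.028) for y in(262,274,286)]; ns=[f(152,317,.044),f(104,317,.044)]
print(hub,stud,foot)
a=lambda p,q:(round(np.degrees(np.arctan2(p[1]-q[1],p[0]-q[0])),1),round(np.hypot(*(p-q)[:2]),4))
print('stud',a(stud,hub))
for p in L+ns: print(a(p,hub),a(p,foot))
# grey values around the lug
im=cv2.cvtColor(c['image'],cv2.COLOR_BGR2GRAY); print(im[120:150,262:292:2]); Z=c['range_z']
H=[]
for v in range(120,150):
  row=[]
  for u in range(262,286,3):
    o,d=ray(c,[(u,v)]); row.append(int(1000*(o+d[0]*Z[v,u])[2]))
  print(v,np.round(plane(c,[(268,v)],.03)[0][1],4),row)
E
```

```text
[0.58336972 0.08169372 0.06      ] [0.62508799 0.08939272 0.068     ] [0.58270962 0.08586641 0.016     ]
stud (np.float64(10.5), np.float64(0.0424))
(np.float64(177.3), np.float64(0.0659)) (np.float64(-179.1), np.float64(0.0652))
(np.float64(-179.8), np.float64(0.0656)) (np.float64(-176.1), np.float64(0.0651))
(np.float64(-176.8), np.float64(0.0654)) (np.float64(-173.1), np.float64(0.0651))
(np.float64(-170.0), np.float64(0.0432)) (np.float64(-164.5), np.float64(0.0435))
(np.float64(-170.6), np.float64(0.0565)) (np.float64(-166.4), np.float64(0.0567))
[[155 115 130 130 130 130 129 144 166 167 167 167 167 167 167]
 [154 115 130 130 130 130 130 148 167 167 166 167 167 167 167]
 [151 117 130 130 128 130 130 154 167 167 167 167 167 167 167]
 [141 120 130 128 116 125 131 160 167 167 167 167 167 167 167]
 [136 122 128 121  85 109 126 162 168 167 167 167 167 167 167]
 [129 121 116 106  64  78 117 163 167 168 167 167 167 167 167]
 [121 116  90  76  58  60 118 165 167 167 167 167 167 167 167]
 [120 110  97  88  82  81 126 166 167 167 167 167 167 167 167]
 [119 108 111 107 107 112 140 166 167 
[... 1947 characters left out ...]
 28, 28, 17]
134 0.075 [13, 16, 16, 27, 27, 27, 27, 16]
135 0.0738 [12, 16, 16, 16, 14, 14, 15, 17]
136 0.0727 [1, 17, 14, 16, 16, 15, 16, 16]
137 0.0716 [0, 14, 16, 16, 16, 17, 16, 17]
138 0.0705 [0, 16, 17, 16, 18, 15, 17, 15]
139 0.0693 [0, 15, 16, 17, 14, 15, 16, 16]
140 0.0682 [1, 17, 17, 16, 16, 16, 16, 15]
141 0.067 [1, 16, 18, 16, 17, 15, 17, 16]
142 0.0659 [0, 17, 17, 17, 15, 16, 16, 15]
143 0.0648 [1, 16, 16, 16, 15, 17, 15, 16]
144 0.0636 [0, 16, 16, 16, 16, 16, 16, 15]
145 0.0625 [-1, 16, 16, 16, 15, 16, 18, 38]
146 0.0613 [0, 16, 17, 16, 16, 16, 39, 43]
147 0.0602 [0, 16, 15, 15, 14, 44, 42, 43]
148 0.059 [0, 15, 15, 17, 17, 43, 45, 43]
149 0.0578 [0, 16, 17, 14, 17, 43, 43, 44]
```

```bash
cat > seg.py <<'E'
from h import *
def seg(c):
    Z=c['range_z']; vv,uu=np.mgrid[40:245,200:450]; px=np.c_[uu.ravel(),vv.ravel()]
    o,d=ray(c,px); W=o+d*Z[vv.ravel(),uu.ravel()][:,None]
    near=np.hypot(W[:,0]-.583,W[:,1]-.082)<.085
    return W,near
def mec(P): (x,y),r=cv2.minEnclosingCircle(P.astype(np.float32)); return np.array([x,y]),r
if __name__=='__main__':
    import sys
    c=dict(np.load(f'pics/{sys.argv[1]}.npz')); dz=float(sys.argv[2]) if len(sys.argv)>2 else 0
    W,n=seg(c); x,y,z=W.T
    rr=np.hypot(x-.583,y-.083)
    h=n&(abs(z-.060+dz)<.004)&(rr<.022); pl=n&(abs(z-.044+dz)<.005)&(rr<.064); s=n&(z>.064-dz)&(rr>.03); ft=n&(abs(z-.016)<.005)
    H,hr=mec(W[h,:2]); P,pr=mec(W[pl,:2]); F,fr=mec(W[ft,:2]); S=W[s,:2].mean(0)
    print('hub',H,hr,'z',np.median(z[h])); print('plate',P,pr,'z',np.median(z[pl])); print('foot',F,fr); print('stud',S)
    l=n&(abs(z-.028)<.006)&(rr>.060)&(rr<.073)&(x<.56); G=W[l,:2]; print('lug n',l.sum(),G.mean(0),G[:,1].min(),G[:,1].max())
    a=lambda p,q:round(np.degrees(np.arctan2(p[1]-q[1],p[0]-q[0])),1)
    A=(H+P)/2
    print('stud ang H,P',a(S,H),a(S,P),'lug ang H,P,F',a(G.mean(0),H),a(G.mean(0),P),a(G.mean(0),F))
    no=n&(z<.038-dz)&(np.hypot(x-A[0],y-A[1])>.044)&(np.hypot(x-A[0],y-A[1])<.054); print('notch n',no.sum(),a(np.median(W[no,:2],0),A))
E
python3 seg.py w8; python3 seg.py w2
```

```text
hub [0.58315575 0.08105152] 0.016171302646398544 z 0.06029570151339575
plate [0.58333486 0.08104335] 0.05845426023006439 z 0.04435014695822326
foot [0.58337998 0.08182364] 0.07646144926548004
stud [0.59730473 0.10994309]
lug n 71 [0.51801889 0.07907665] 0.07513059588513635 0.08308273686151169
stud ang H,P 63.9 64.2 lug ang H,P,F -178.3 -178.3 -177.6
notch n 77 -168.2
hub [0.58368969 0.08183382] 0.016110185533761978 z 0.06027215290027921
plate [0.58370781 0.08183815] 0.05839730054140091 z 0.04432140758426151
foot [0.58318281 0.08201164] 0.07625915855169296
stud [0.55170162 0.10467272]
lug n 76 [0.517862   0.07912845] 0.07515596728771277 0.08314455112040138
stud ang H,P 144.5 144.5 lug ang H,P,F -177.6 -177.6 -177.5
notch n 66 -87.0
```

Measured: plate at about −170° and lug at about −178°, so about 8° remains. I return behind the stud and nudge it by that much.

Request:
move_arm --increments '[{"delta_pos": [0.07, 0.14, 0], "dr": [0, 0, -0.0114]}, {"delta_pos": [0.07, 0.14, 0], "dr": [0, 0, -0.0114]}, {"delta_pos": [0.078, 0.14, -0.15], "dr": [0, 0, 0]}, {"delta_pos": [0, 0, -0.2], "dr": [0, 0, 0]}, {"delta_pos": [0, 0, -0.2], "dr": [0, 0, 0]}]'

```text
time: 8.25
position: [0.6264, 0.1382, 0.1331]
eef_rot: [1.0, -0.003, -0.001, 0.0]
ft_force: [0.8, 0.6, -1.2]
width: -0.003
```

Request:
move_arm --increments '[{"delta_pos": [0, 0, -0.2], "dr": [0, 0, 0]}, {"delta_pos": [0, 0, -0.2], "dr": [0, 0, 0]}, {"delta_pos": [0, 0, -0.2], "dr": [0, 0, 0]}, {"delta_pos": [0, 0, 0], "dr": [0, 0, 0]}]'

```text
time: 8.65
position: [0.6213, 0.1358, 0.0095]
eef_rot: [1.0, -0.005, -0.007, 0.002]
ft_force: [-1.0, 0.3, -0.2]
width: 0.002
```

Request:
move_arm --increments '[{"delta_pos": [0, 0, 0], "dr": [0, 0, 0]}, {"delta_pos": [0, 0, 0], "dr": [0, 0, 0]}]'

```text
time: 8.85
position: [0.6285, 0.1356, 0.0184]
eef_rot: [1.0, -0.006, 0.001, -0.0]
ft_force: [0.1, -0.5, -0.0]
width: 0.001
```

Request:
move_arm --increments '[{"delta_pos": [-0.005, -0.05, -0.015], "dr": [0, 0, 0]}, {"delta_pos": [0, -0.04, 0], "dr": [0, 0, 0]}, {"delta_pos": [0, -0.04, 0], "dr": [0, 0, 0]}, {"delta_pos": [0, -0.02, 0], "dr": [0, 0, 0]}, {"delta_pos": [0, -0.02, 0], "dr": [0, 0, 0]}]'

```text
time: 9.35
position: [0.6267, 0.1011, 0.0143]
eef_rot: [1.0, -0.006, 0.001, -0.0]
ft_force: [0.7, 1.4, 0.8]
width: 0.004
```

Request:
move_arm --increments '[{"delta_pos": [0, 0, 0], "dr": [0, 0, 0]}, {"delta_pos": [0, 0, 0], "dr": [0, 0, 0]}]'

```text
time: 9.55
position: [0.626, 0.1012, 0.0137]
eef_rot: [1.0, -0.006, -0.0, 0.0]
ft_force: [-0.1, -0.4, -0.2]
width: 0.004
```

Back off and rise to the viewing pose again.

Request:
move_arm --increments '[{"delta_pos": [0, 0.1, 0], "dr": [0, 0, 0]}, {"delta_pos": [0, 0.02, 0.2], "dr": [0, 0, 0]}, {"delta_pos": [0, 0, 0.2], "dr": [0, 0, 0]}, {"delta_pos": [-0.05, -0.1, 0.2], "dr": [0, 0, 0]}, {"delta_pos": [-0.05, -0.1, 0.2], "dr": [0, 0, 0]}]'

```text
time: 10.05
position: [0.6056, 0.0858, 0.1749]
eef_rot: [1.0, -0.005, -0.0, 0.0]
ft_force: [1.5, -0.4, 0.5]
width: 0.0
```

Request:
move_arm --increments '[{"delta_pos": [-0.06, -0.1, 0.2], "dr": [0, 0, 0]}, {"delta_pos": [-0.06, -0.1, 0.16], "dr": [0, 0, 0]}, {"delta_pos": [0, 0, 0], "dr": [0, 0, 0]}, {"delta_pos": [0, 0, 0], "dr": [0, 0, 0]}, {"delta_pos": [0, 0, 0], "dr": [0, 0, 0]}]'

```text
time: 10.55
position: [0.5815, 0.0467, 0.2445]
eef_rot: [1.0, -0.005, -0.001, -0.0]
ft_force: [-0.1, -0.3, -0.3]
width: 0.003
```

```bash
cat > st.py <<'E'
from h import *
from seg import seg
def report(f):
    c=dict(np.load(f'pics/{f}.npz')); A=np.array([.5833,.0815])
    m=(c['image'].max(2)<45).astype(np.uint8); n,l,st,ce=cv2.connectedComponentsWithStats(m)
    for i in range(1,n):
        p=plane(c,[ce[i]],.068)[0]
        if st[i][4]>60 and np.hypot(*(p[:2]-A))<.06: print('stud',st[i],p,np.degrees(np.arctan2(*(p[:2]-A)[::-1])))
    W,nn=seg(c);x,y,z=W.T; rr=np.hypot(x-A[0],y-A[1]); th=(np.degrees(np.arctan2(y-A[1],x-A[0]))%360)
    for lo,hi in((.045,.049),(.049,.053),(.060,.064),(.064,.069)):
        q=nn&(rr>lo)&(rr<hi)&(th>150)&(th<210); o=np.argsort(th[q]); print(lo,[(round(t),int(1000*v)) for t,v in zip(th[q][o],z[q][o])][::2])
E
python3 - <<'E'
from st import *
c=snap('wrist','w9'); s=r.state(); print(s['time'],s['position'])
report('w9')
E
```

```text
10.6 [0.58145796 0.04669623 0.24416119]
stud [360 128  12  13 127] [0.62531464 0.0830429  0.068     ] 2.1031224603884624
0.045 [(150, 44), (151, 42), (151, 43), (152, 43), (153, 42), (153, 41), (154, 43), (155, 41), (156, 43), (156, 43), (157, 44), (158, 42), (159, 43), (159, 41), (160, 43), (160, 44), (161, 43), (162, 43), (163, 43), (163, 44), (164, 42), (165, 43), (165, 42), (166, 43), (166, 43), (168, 42), (169, 42), (169, 43), (170, 42), (171, 41), (171, 41), (178, 16), (180, 16), (183, 16), (186, 15), (187, 16), (189, 41), (190, 42), (190, 15), (191, 43), (191, 16), (192, 41), (192, 43), (193, 42), (194, 42), (195, 43), (195, 42), (196, 42), (196, 43), (197, 42), (198, 44), (199, 43), (199, 43), (200, 43), (201, 43), (202, 42), (203, 42), (203, 44), (204, 44), (204, 43), (205, 42), (206, 42), (207, 42), (208, 44), (209, 43), (210, 44)]
0.049 [(150, 40), (151, 43), (152, 43), (152, 43), (153, 42), (154, 44), (154, 43), (155, 42), (156, 42), (156, 43), (157, 43), (157, 44), (158, 42), (159, 42), (159, 44), (160, 42), (161, 42), (161, 42), (162, 42), (162, 43), (163, 41), (164, 43
[... 2186 characters left out ...]
9, 18), (179, 27), (179, 27), (180, 30), (180, 28), (181, 29), (181, 28), (181, 27), (182, 28), (182, 28), (183, 29), (183, 29), (183, 27), (184, 29), (184, 28), (185, 28), (185, 29), (186, 29), (187, 17), (187, 17), (188, 16), (188, 17), (189, 16), (189, 16), (190, 16), (190, 16), (191, 16), (191, 15), (192, 16), (192, 16), (193, 17), (194, 14), (194, 16), (194, 16), (195, 15), (195, 16), (196, 16), (196, 17), (197, 17), (197, 17), (198, 15), (198, 16), (199, 16), (199, 16), (200, 15), (200, 16), (201, 16), (201, 17), (202, 16), (202, 17), (203, 15), (203, 17), (204, 15), (204, 16), (205, 16), (206, 17), (206, 16), (207, 17), (207, 16), (208, 17), (208, 17), (209, 16), (210, 15), (210, 16)]
```

Aligned. The lug spans 179–186°, centred at 182.5°, and the notch is centred at about 181.5–182°, with nothing of the plate over the lug. Now I press the hub.

Request:
move_arm --increments '[{"delta_pos": [0.002, 0.035, -0.2], "dr": [0, 0, 0]}, {"delta_pos": [0.002, 0.035, -0.2], "dr": [0, 0, 0]}, {"delta_pos": [0.002, 0.035, -0.2], "dr": [0, 0, 0]}, {"delta_pos": [0.002, 0.035, -0.2], "dr": [0, 0, 0]}, {"delta_pos": [0.002, 0.035, -0.2], "dr": [0, 0, 0]}]'

```text
time: 11.1
position: [0.5832, 0.0814, 0.0426]
eef_rot: [1.0, -0.005, -0.001, 0.0]
ft_force: [0.6, 0.5, 0.3]
width: 0.001
```

Request:
move_arm --increments '[{"delta_pos": [0, 0, 0], "dr": [0, 0, 0]}, {"delta_pos": [0, 0, 0], "dr": [0, 0, 0]}, {"delta_pos": [0, 0, -0.05], "dr": [0, 0, 0]}, {"delta_pos": [0, 0, -0.03], "dr": [0, 0, 0]}]'

```text
time: 11.5
position: [0.5854, 0.0801, 0.031]
eef_rot: [1.0, -0.006, 0.001, -0.0]
ft_force: [0.8, 0.3, -1.0]
width: -0.001
```

Request:
move_arm --increments '[{"delta_pos": [-0.005, 0.005, -0.02], "dr": [0, 0, 0]}, {"delta_pos": [0, 0, -0.02], "dr": [0, 0, 0]}, {"delta_pos": [0, 0, 0], "dr": [0, 0, 0]}]'

```text
time: 11.8
position: [0.5833, 0.0814, 0.0219]
eef_rot: [1.0, -0.006, 0.0, -0.0]
ft_force: [0.8, -0.2, -0.4]
width: -0.0
```

Request:
move_arm --increments '[{"delta_pos": [0, 0, -0.01], "dr": [0, 0, 0]}, {"delta_pos": [0, 0, -0.01], "dr": [0, 0, 0]}, {"delta_pos": [0, 0, 0], "dr": [0, 0, 0]}]'

```text
time: 12.1
position: [0.5834, 0.0813, 0.0179]
eef_rot: [1.0, -0.006, 0.0, -0.0]
ft_force: [-0.2, 0.3, 1.6]
width: 0.001
```

Request:
move_arm --increments '[{"delta_pos": [0, 0, -0.01], "dr": [0, 0, 0]}, {"delta_pos": [0, 0, -0.01], "dr": [0, 0, 0]}, {"delta_pos": [0, 0, 0], "dr": [0, 0, 0]}]'

```text
time: 12.4
position: [0.5834, 0.0813, 0.0137]
eef_rot: [1.0, -0.006, 0.0, 0.0]
ft_force: [-0.2, 0.6, 1.1]
width: 0.002
```

Request:
move_arm --increments '[{"delta_pos": [0, 0, -0.01], "dr": [0, 0, 0]}, {"delta_pos": [0, 0, -0.01], "dr": [0, 0, 0]}, {"delta_pos": [0, 0, 0], "dr": [0, 0, 0]}]'

```text
time: 12.7
position: [0.5836, 0.0814, 0.0133]
eef_rot: [1.0, -0.006, 0.0, -0.001]
ft_force: [-8.2, 0.4, 29.5]
width: 0.002
```

```bash
python3 - <<'E'
from h import *
b=snap('side','s10'); s=r.state(); print(s['time'],s['position'],s['ft_force'])
for u in(294,298,302,306,310):
  print(u,[tuple(int(1000*k) for k in (lambda o,d:o+d[0]*b['range_z'][v,u])(*ray(b,[(u,v)]))) for v in range(160,196,3)])
E
```

```text
12.75 [0.58364196 0.08141196 0.0133177 ] [-9.40703363  1.57344074 29.48336236]
294 [(555, 68, 102), (555, 68, 95), (673, 265, 0), (660, 243, 1), (648, 223, 1), (637, 206, 1), (587, 122, 33), (578, 108, 32), (564, 85, 36), (558, 75, 33), (552, 65, 31), (543, 51, 31)]
298 [(568, 73, 98), (567, 72, 91), (571, 77, 82), (572, 79, 73), (568, 73, 69), (569, 75, 61), (575, 85, 49), (567, 72, 47), (570, 77, 38), (566, 70, 33), (560, 60, 31), (550, 44, 32)]
302 [(576, 69, 98), (576, 68, 91), (576, 68, 84), (575, 68, 76), (577, 70, 68), (576, 69, 61), (578, 72, 53), (575, 67, 48), (576, 69, 39), (572, 63, 35), (565, 52, 33), (556, 37, 33)]
306 [(588, 71, 95), (591, 75, 86), (585, 67, 82), (586, 67, 75), (587, 70, 66), (586, 68, 60), (588, 70, 51), (585, 66, 46), (584, 65, 39), (581, 60, 34), (574, 49, 32), (563, 32, 33)]
310 [(599, 71, 93), (720, 256, 2), (710, 241, 0), (700, 226, -1), (688, 208, -1), (674, 186, 0), (622, 106, 31), (610, 88, 32), (597, 68, 35), (592, 59, 32), (581, 43, 33), (573, 30, 32)]
```

The plate face now reads z ≈ 0.032, which is home, with a firm stop at about 29 N. Now I lift away.

Request:
move_arm --increments '[{"delta_pos": [0, 0, 0.03], "dr": [0, 0, 0]}, {"delta_pos": [0, 0, 0.1], "dr": [0, 0, 0]}, {"delta_pos": [0, 0, 0.2], "dr": [0, 0, 0]}, {"delta_pos": [0, 0, 0.2], "dr": [0, 0, 0]}, {"delta_pos": [0, -0.05, 0.2], "dr": [0, 0, 0]}]'

```text
time: 13.25
position: [0.5825, 0.0727, 0.1564]
eef_rot: [1.0, -0.005, -0.001, 0.0]
ft_force: [1.2, -0.3, 0.3]
width: -0.001
```

Request:
move_arm --increments '[{"delta_pos": [0, -0.06, 0.2], "dr": [0, 0, 0]}, {"delta_pos": [0, -0.06, 0.2], "dr": [0, 0, 0]}, {"delta_pos": [0, 0, 0], "dr": [0, 0, 0]}, {"delta_pos": [0, 0, 0], "dr": [0, 0, 0]}, {"delta_pos": [0, 0, 0], "dr": [0, 0, 0]}]'

```text
time: 13.75
position: [0.5821, 0.048, 0.2342]
eef_rot: [1.0, -0.006, -0.001, 0.0]
ft_force: [-0.4, 0.7, -0.6]
width: 0.001
```

```bash
python3 - <<'E'
from h import *
c=snap('wrist','w11'); b=snap('side','s11'); s=r.state(); print(s['time'],s['position'],s['ft_force'])
cv2.imwrite('pics/v11.png',np.hstack([c['image'][20:300,150:500],b['image'][100:380,180:600]]))
E
python3 seg.py w11 .012
```

```text
13.85 [0.58211535 0.04798988 0.23401079] [ 0.25712008  0.21554264 -0.75269836]
hub [0.58293837 0.08112068] 0.016138726845383644 z 0.0483533258152935
plate [0.58004618 0.0807846 ] 0.061135001480579376 z 0.03243060926782601
foot [0.58364427 0.08202313] 0.07639110088348389
stud [0.60187581 0.10711678]
lug n 75 [0.51796629 0.07903764] 0.07508775726803844 0.08296181321668314
stud ang H,P 53.9 50.3 lug ang H,P,F -178.2 -178.4 -177.4
notch n 92 179.5
```

```bash
python3 -c "
from cell import r
print(r.hand_in())"
```

```text
the job is handed in; nothing more can be done
None
```

The drive plate is home on the lug. I pushed the stud about 88° clockwise with the shut fingertips until the notch stood over the lug, then pressed the hub down and took the hand away. I handed it in at about 13.9 s.

**Last checks by depth camera**
- **Height:** the hub top is at 48.4 mm and the plate face at 32.4 mm, which matches fully home (48 and 32 mm).
- **Alignment before the press:** the notch was within about 1° of the lug.
- **Force:** the press stopped firmly at about 30 N, under the 40 N limit.
- **Hand clear:** the fingertips are well above the work, with the wrist force near zero.

**What disagreed or failed**
- **Fingertip height:** the real fingertips sit about 38 mm higher than the reported tool position. My first pass therefore swept over the stud without touching it, and I repeated it lower down.
- **Stud reading:** the automatic stud angle in the final script was wrong because of a bad mask, so I ignored it. I used the colour and depth readings instead.
- **Final picture:** I could not view it because the 12-picture limit was reached. I did not re-measure the spools, pin tin or seam ripper, but the arm never went near them.

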